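Feed an end cap under the spring flap of a chute

ROBOT

A 7-joint arm with a two-finger parallel gripper is mounted at the origin on a cart in front of the work surface, level with it; the furniture and walls round the work are solid. World frame = base frame: x ahead of the robot, y to its left, z up, the work surface at z = 0. Lengths are in m, angles in rad, forces in N, time in s.
With the tool pointing down it reaches from about 0.4 to 0.875 m from the base axis. Payload 6.5 kg.
Tool frame: the origin (TCP) lies between the finger pads; the fingertips stand 17 mm ahead of it and the grasp point (between the pads) lies 2 mm behind it; z points along the fingers, y is the line along which they close (so a half turn about z gives the same grasp; the last joint's range is limited). The gripper opens to 85 mm and grips with 20 to 120 N. Pads are 22 mm wide; open, the fingers measure 114 mm over their backs; the gripper's body (76 mm by 85 mm) begins 54 mm behind the grasp point. The pads swing forward as they close: fully open they stand 13 mm farther back than shut.
Start: joints at [1.256, 0.536, -0.004, 1.538, 0.003, 1.067, -0.071], TCP at [0.16, -0.63, 0.214] pointing down, gripper open.
Joint ranges: [-2.7, 2.7], [-0.37, 2.16], [-1.27, 1.26], [0.24, 2.4], [-1.31, 4.45], [0.19, 1.91], [-2.76, 2.76]. Speed limits (rad/s): [2.39, 2.39, 3.14, 3.14, 3.14, 3.14, 3.14].

INTERFACE

Orientations are given as a unit quaternion [w, x, y, z].
In Python, from rig import monitor, imaging, robot gives the robot as it stands.
- The arm moves only by the tool servo_tool, never from a script. Its argument "targets" is a list of rows, each a list of 7 numbers: the shift along the tool's x, y, z in cm, then the turn, a rotation vector about the tool's x, y, z in rad, then the finger opening in cm, from 0 to 8.54. In form: [[tx, ty, tz, rx, ry, rz, claw], ...]. A call has 1 to 12 rows; each row shifts and turns the commanded pose from where the row before left it, along the tool's axes as they then stand; what a row does not reach is not made up. A row lasts 1/12 s, in which the tool goes at most 41.7 mm and 7.16 degrees, less where a joint would pass 70% of its speed; a pose out of reach is approached as far as the arm can. A call is refused whole if a number of a shift passes 4.17 or a number of a turn 0.125, either way. A call with a gripper value outside its range is refused whole. The fingers move at their own pace and stop on an object; "newtons" is the grip in N (left out, the last holds). Time passes only in rows, so rows that do not move let the fingers close. It gives the time, the measured TCP pose, the force, the opening and the grip force at its end, in the units of the state.
- monitor.state(): the state, without advancing time (a new reading comes with each control period).
- imaging.snapshot(name): name is "scene" or "top" or "wrist"; returns a dict with "color" (400x640x3 uint8, red, green, blue), "camera_matrix" (3x3 intrinsics, pixels), "eye" and "rotation" of the camera in the world; the wrist camera has in their place "tool_from_camera" (4x4, takes a point from camera to tool coordinates, whose origin is the TCP and whose axes are the flange's). Camera axes: x right, y down, z forward; pixel columns grow to the right and rows downward; lengths in m; the calibration is good to about 2 mm. A picture is of the moment at which its call begins: read the wrist's pose just before it. There is no depth.
- robot.hand_in(): hands the job in; it is judged then, once.
The state is a dict: "clock": time; "q": joint angles; "qvel": joint speeds; "joint_torque": joint torques, N m; "tcp_pos": TCP position; "eef_rot": TCP orientation; "contact_force": force on the tool from outside, world axes, zero at the start; "ft_torque": the same for the moment, N m; "finger_gap": opening from 0.0 (shut) to 1.0 (fully open); "grasp_force": force on a finger pad.
Only numpy, scipy, OpenCV 4.12 (cv2) and the standard library are available. Lean on these libraries where they do the work, as an engineer would, in place of code of your own. Each camera call takes 0.05 s, during which the arm holds its last target. There are 200 camera calls.

TASK

Load the end cap that lies on the apron of the feed chute: press the long bar at the chute's side down with one fingertip so that the spring flap swings fully open, and while holding it open push the cap along the channel under the flap with the other fingertip until it is fully home against the back stop; then draw back and let the flap spring shut. Do not let the flap come down on the cap or the cap be pushed against the flap; only push the cap, never lift it or tip it, and leave everything else on the table where it is.

Things in the scene. Friction and masses are not known exactly. Their poses are not given: they have to be found in the camera images.
- chute: Fixed grey sheet-metal feed chute. Origin: on the table top, channel centre line, below the front face of the flap's lip. +x = feed direction (away from the robot), +y = press bar side, z up; all offsets below are in this frame, in mm. Floor plate 8 thick, x -130 to 75, y -48 to 37; before x = 0 it is the open apron. Channel 66 wide (y -33 to 33), open on top.
- home (a point): Where the cap's origin lies when fully home: on the channel floor at x = 36, y = 0, z = 8. Floor, walls and flap are slick (friction about 0.2). The back stop's face is at x = 66. Walls are 4 thick, tops 30 above the table; the +y wall runs the whole length, the -y wall from x = -15 to 75, then a guide flared outward to y about -46 at x = -50.
- cap_work: The end cap to load: round pale die-cast bearing shield, 60 mm diameter, 20 mm high, about 60 g, lying flat on the apron, its centre 42 to 62 mm before the lip and up to 10 mm off the centre line towards -y. Origin: centre of its underside (8 mm above the table), z up.
- flap (a joint): Angle of the dark steel spring flap (rad): 0 shut, 1.05 fully open at its stop. Pin parallel to the chute's x at y = 36, z = 36. Pressing the bar down outside raises cover and lip inside. From 0.85 on the lip clears the cap by 3 mm or more. Takes about 2 to 7 N on the bar; springs shut when let go.
- lip (a point): Lower edge of the flap's hanging lip, moves with it. Shut: x = 0 to 3, y = 8 to 20, hanging to z = 12, blocking the cap; a cover plate behind it spans x = 0 to 66, y = 8 to 36. Open: the flap stands up to 65 high at y = 2 to 36, between the two fingers. The strip y = -33 to 0 stays free of the flap at every angle, so a finger can pass along it.
- press_bar (a point): Middle of the press bar's upper face, moves with it. Bar x -125 to 25: a fingertip can slide along it. Shut: slopes from z 33, y 62 (web from there to the pin) up to z 71, y 85. Fully open: level, z = 12, y = 44 to 90. A fingertip at y about 58 and z 12 to 16 holds it open, while one at the same height at y = -10 to -16 pushes the cap.
- cap_spare: Bystander: a second, equal end cap (60 mm wide, 20 mm high) lying on the table beside the chute's -y side; leave it. Origin: centre of underside.
- bearing: Bystander: small ball bearing, 22 mm wide, 7 mm high, on the table at the chute's -y side. Origin: centre of underside.
- bottle: Bystander: white bottle with red nozzle, 43 mm wide, 120 mm high, standing behind the chute. Origin: centre of underside.
- tape: Bystander: roll of white tape, 68 mm wide, 18 mm high, behind the chute. Origin: centre of underside.
- cutters: Bystander: side cutters with red handles, 141 mm long, to the right on the table. Origin: centre of underside.
- driver: Bystander: screwdriver with orange handle, 173 mm long, to the right on the table. Origin: centre of underside.
- cup: Bystander: small green parts cup, 70 mm wide, 45 mm high. Origin: centre of underside.
There are look-alikes about, which are no part of the job. What is shaped like the cap_work but orange or purple is not meant.

How it is judged:
On the way, in this order (a step that is already met when the one before it is completed fails the run):
1. the flap is held open (over 0.85 rad) while the cap is still in front of it (value of joint flap above 0.85 rad and x of cap_work in the frame of chute below -0.028 m), for 0.2 s.
2. the cap is home (within 4 mm of the back stop) with the flap still held open (over 0.8 rad) (value of joint flap above 0.8 rad and x of cap_work in the frame of chute above 0.032 m), for 0.1 s.
At the end, for the whole second after the job is handed in: The cap lies flat on the channel floor (underside within 4 mm of it, tilt under 0.12 rad), at rest, within 4 mm of the back stop and 7 mm of the centre line, and the flap is shut (under 0.08 rad) (value of joint flap below 0.08 rad and x of cap_work in the frame of chute between 0.032 and 0.04 m and y of cap_work in the frame of chute between -0.007 and 0.007 m and z of cap_work in the frame of chute below 0.012 m and angle between cap_work's own z axis and vertical below 0.12 rad and linear speed of cap_work below 0.01 m/s); the robot touches nothing.
It fails at once if the flap comes down on the cap or the cap is driven against it (over 2 N) (contact force between flap and cap_work above 2 N).
It fails at once if the cap is lifted (10 mm) off the floor (z of cap_work in the frame of chute above 0.018 m).
It fails at once if the cap is tipped (over 0.35 rad) (angle between cap_work's own z axis and vertical above 0.35 rad).
It fails at once if another thing on the table is moved more than 15 mm (distance of any of cap_spare, bearing, bottle, tape, cutters, driver, cup from where it was at the start of the episode above 0.015 m).
It also fails if it takes over 51 s, if anything falls off the work surface, if the arm or the gripper's body presses on something with over 40 N, if the wrist force passes 120 N, or if a joint passes its speed limit or range.

## Working session

There is one attempt and no reset: what is moved stays moved. The work goes in short steps, Python scripts to look and compute and a tool call to move; the robot and the scene stay as the last step left them, time stands still between calls to the robot, and variables do not carry over. Pictures are saved under pics/ and viewed, at most 10 in all, crops included, and the job is handed in when it is done.

Besides the shell and the picture viewer there is one more tool, called after "Call:" as a command line: name --pt "numbers of a row" for each row, then --argument value for the rest. servo_tool: Moves the arm, as the interface text tells. Its arguments: {"type":"object","properties":{"targets":{"type":"array"},"newtons":{"type":"number"}},"required":["targets"]}

```bash
mkdir -p pics; python3 - <<'E'
from rig import monitor, imaging, robot
import cv2,numpy as np,pickle
s=monitor.state();print({k:np.round(v,3) for k,v in s.items()})
d={}
for n in("scene","top"):
    d[n]=imaging.snapshot(n);cv2.imwrite(f"pics/{n}0.png",d[n]["color"][...,::-1])
    print(n,d[n]["camera_matrix"],d[n]["eye"],d[n]["rotation"])
pickle.dump(d,open("d.pkl","wb"))
E
```

```text
{'clock': np.float64(0.0), 'q': array([ 1.256,  0.537, -0.004,  1.539,  0.003,  1.067, -0.071]), 'qvel': array([-0.002,  0.002,  0.   , -0.   ,  0.   ,  0.002, -0.   ]), 'joint_torque': array([ 0.0000e+00, -5.8341e+01,  1.0490e+00, -2.5910e+01,  1.2000e-02,
        1.0000e-02, -0.0000e+00]), 'tcp_pos': array([ 0.16 , -0.629,  0.213]), 'eef_rot': array([-0.001,  0.992,  0.124, -0.   ]), 'contact_force': array([-0.685, -0.272, -0.901]), 'ft_torque': array([ 0.01 , -0.003,  0.001]), 'grasp_force': np.float64(0.0), 'finger_gap': np.float64(0.999)}
scene [[429.08255746   0.         319.38230133]
 [  0.         429.08255746 200.13823944]
 [  0.           0.           1.        ]] [-0.11361849  0.71202369  0.74634323] [ 0.17028592 -0.34278363  0.81694282 -0.43140064]
top [[428.33948818   0.         320.49817669]
 [  0.         428.33948818 199.60882435]
 [  0.           0.           1.        ]] [ 0.48416523 -0.00878525  1.14150965] [-0.0312362   0.7153086  -0.69743101  0.03078791]
```

View pics/top0.png

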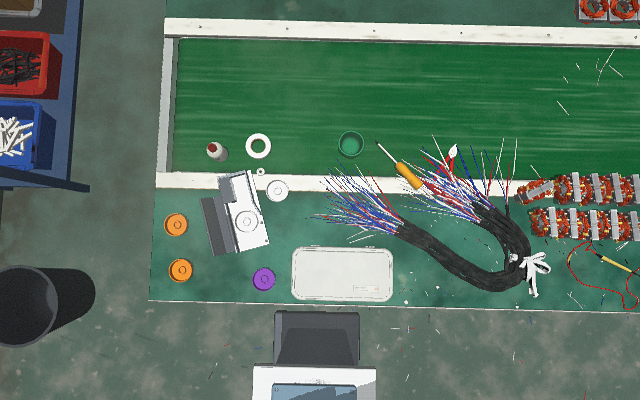

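View pics/scene0.png

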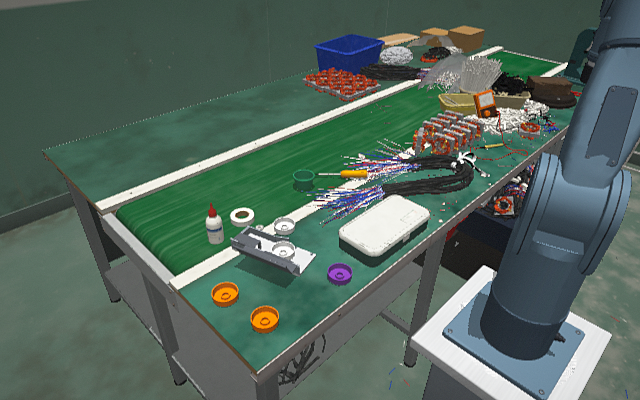

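The top view shows two pale caps: one at (247,222) on the chute's apron, and one at (277,190) on the table on the chute's -y side. The look-alikes at (176,224), (181,270) and (264,279) are orange or purple. The cap at (247,222) is the one meant, because it lies on the apron. The dark bar is at (215,225). I'll enlarge this area to confirm.

```bash
cat > h.py <<'E'
import numpy as np,cv2
from scipy.spatial.transform import Rotation as R
def rot(q): return R.from_quat(np.r_[q[1:],q[0]]).as_matrix()
def cast(s,px,z,eye=None,M=None):
    eye=s["eye"] if eye is None else eye; M=rot(s["rotation"]) if M is None else M
    d=M@np.linalg.solve(s["camera_matrix"],[px[0],px[1],1.]); return eye+d*(z-eye[2])/d[2]
def proj(s,P):
    p=s["camera_matrix"]@(rot(s["rotation"]).T@(np.asarray(P)-s["eye"])); return p[:2]/p[2]
E
python3 - <<'E'
import pickle,cv2,numpy as np
from h import *
d=pickle.load(open("d.pkl","rb"))
t=d["top"]["color"][160:265,190:300,::-1]; c=d["scene"]["color"][195:285,215:325,::-1]
a=cv2.resize(t,None,fx=5,fy=5,interpolation=cv2.INTER_CUBIC)
cv2.imwrite("pics/crop1.png",a)
for px in[(247,222),(277,190),(261,171)]: print(px,cast(d["top"],px,.02).round(3))
E
```

```text
(247, 222) [0.519 0.184 0.02 ]
(277, 190) [0.605 0.108 0.02 ]
(261, 171) [0.655 0.152 0.02 ]
```

View pics/crop1.png

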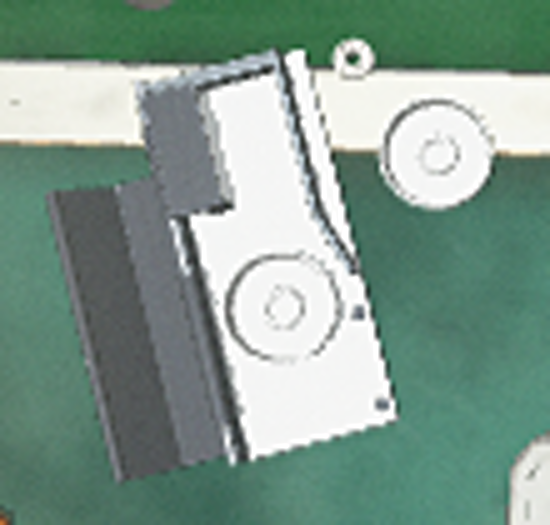

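The crop confirms it: the pale cap on the apron is at crop (283,307), and the spare is at (437,155) on the table. The flap and lip edge run (172,215)–(235,208). The bar's outer edge runs from (50,193) to (120,480). Next I'll fit the chute pose from these corners.

```bash
python3 - <<'E'
import pickle,numpy as np
from h import *
from scipy.optimize import least_squares
d=pickle.load(open("d.pkl","rb"));t=d["top"]
pt=[((398,418),(-130,-48,8)),((305,50),(75,-48,8)),((120,480),(-125,85,71)),((50,193),(25,85,71)),((237,462),(-130,35,30)),((172,215),(0,36,37)),((275,52),(75,-33,30))]
full=lambda p:(p[0]/5+189.6,p[1]/5+159.6)
W=np.array([cast(t,full(p),c[2]/1e3)[:2] for p,c in pt]);C=np.array([c[:2] for _,c in pt])/1e3
def f(v):
    c,s=np.cos(v[2]),np.sin(v[2]);return C@np.array([[c,s],[-s,c]])+v[:2]-W
r=least_squares(lambda v:f(v).ravel(),[.55,.18,.24],loss="soft_l1",f_scale=.002);v=r.x
print(v,np.degrees(v[2]),(f(v)*1e3).round(1))
g=cast(t,full((285,307)),.028);g2=cast(t,full((436,155)),.02)
c,s=np.cos(v[2]),np.sin(v[2]);M=np.array([[c,s],[-s,c]])
print("cap",M@(g[:2]-v[:2]),g)
from rig import monitor
st=monitor.state();T=rot(st["eef_rot"]);print(T.round(3))
np.save("chute.npy",v)
for P in[(-108,23)]:
    w=v[:2]+M.T@(np.array(P)/1e3);print(P,w,"toolshift cm",T.T@(np.r_[w,.15]-st["tcp_pos"])*100)
E
```

```text
[0.57529298 0.20721979 0.27941438] 16.009264679439834 [[-1.7 -0.1]
 [ 1.  -0.2]
 [-0.6 -0.1]
 [ 1.7 -0.6]
 [-0.3  0.2]
 [-1.9 -0.7]
 [ 1.7  2.2]]
cap [-0.05822854 -0.0077846 ] [0.52146965 0.18367809 0.028     ]
[[ 0.969  0.246 -0.   ]
 [ 0.246 -0.969  0.001]
 [-0.    -0.002 -1.   ]]
(-108, 23) [0.4651383  0.19954216] toolshift cm [ 50.00208071 -72.81283466   6.44923918]
```

Call:
servo_tool --pt "2 -1.5 0 0 0 -0.031 5.6" --pt "3 -2.5 0 0 0 0 5.6" --pt "3 -2.5 0 0 0 0 5.6" --pt "3 -2.5 0 0 0 0 5.6" --pt "3 -2.5 0 0 0 0 5.6" --pt "3 -2.5 0 0 0 0 5.6" --pt "3 -2.5 0 0 0 0 5.6" --pt "3 -2.5 0 0 0 0 5.6" --pt "3 -2.5 0 0 0 0 5.6" --pt "3 -2.5 0 0 0 0 5.6" --pt "3 -2.5 0 0 0 0 5.6" --pt "3 -2.5 0 0 0 0 5.6"

```text
clock: 1.1
tcp_pos: [0.4174, -0.2533, 0.2141]
eef_rot: [-0.0, 0.99, 0.139, -0.0]
contact_force: [1.2, 0.1, -0.3]
finger_gap: 0.657
grasp_force: 0.0
```

Call:
servo_tool --pt "1.2 -3.5 0 0 0 0 5.6" --pt "1.2 -3.5 0 0 0 0 5.6" --pt "1.2 -3.5 0 0 0 0 5.6" --pt "1.2 -3.5 0 0 0 0 5.6" --pt "1.2 -3.5 0 0 0 0 5.6" --pt "1.2 -3.5 0 0 0 0 5.6" --pt "1.2 -3.5 0 0 0 0 5.6" --pt "1.2 -3.5 0 0 0 0 5.6" --pt "1.2 -3.5 0 0 0 0 5.6" --pt "1 -2.5 0 0 0 0 5.6" --pt "0 0 0 0 0 0 5.6" --pt "0 0 0 0 0 0 5.6"

```text
clock: 2.1
tcp_pos: [0.4361, 0.1057, 0.214]
eef_rot: [-0.0, 0.99, 0.141, -0.0]
contact_force: [-0.1, -0.8, -0.3]
finger_gap: 0.652
grasp_force: 0.0
```

```bash
cat > rel.py <<'E'
import numpy as np
from h import *
from rig import monitor
def show(goal=None):
    v=np.load("chute.npy");c,s=np.cos(v[2]),np.sin(v[2]);M=np.array([[c,s,0],[-s,c,0],[0,0,1]])
    st=monitor.state();T=rot(st["eef_rot"]);p=M@(st["tcp_pos"]-np.r_[v[:2],0])
    print("t",round(float(st["clock"]),2),"chute mm",(p*1e3).round(1),"toolx yaw off",round(float(np.arctan2(T[1,0],T[0,0])-v[2]),4),"zaxis",T[:,2].round(3),"F",st["contact_force"].round(2),"gap",round(float(st["finger_gap"]),3),st["q"].round(2))
    if goal is not None: print("shift cm",(T.T@M.T@(np.array(goal)/1e3-p)*100).round(2))
    return st,M,v,T
E
python3 - <<'E'
from rel import *
from rig import imaging
st,M,v,T=show((-110,23,120))
s=imaging.snapshot("wrist");cv2.imwrite("pics/w1.png",s["color"][...,::-1])
print(s["tool_from_camera"].round(3),s["camera_matrix"].round(0))
E
```

```text
t 2.1 chute mm [-161.8  -59.2  214. ] toolx yaw off 0.004 zaxis [-0.001  0.    -1.   ] F [-0.08 -0.83 -0.28] gap 0.652 [ 0.07  0.23 -0.46  2.03  0.13  0.92 -1.75]
shift cm [ 5.22 -8.2   9.4 ]
[[-0.    -0.962 -0.273  0.069]
 [ 1.     0.    -0.001  0.   ]
 [ 0.001 -0.273  0.962 -0.16 ]
 [ 0.     0.     0.     1.   ]] [[330.   0. 321.]
 [  0. 330. 199.]
 [  0.   0.   1.]]
```

View pics/w1.png

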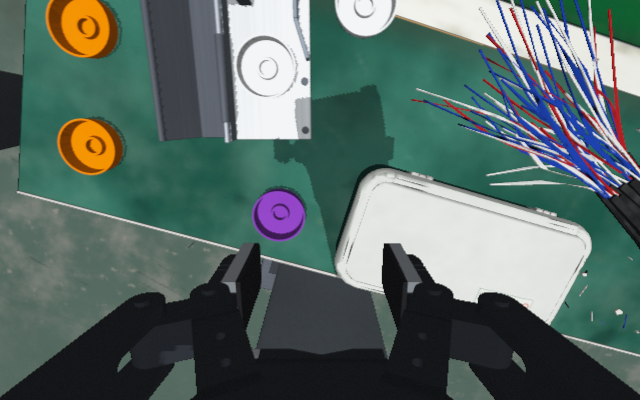

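The wrist view shows the cap at (268,66), the chute's front corner at (310,138), and the fingertips at about (248,244) and (395,244). The left finger is on the bar side. I'll check the fingertip depth and the chute corner.

```bash
python3 - <<'E'
from rel import *
from rig import imaging
st,M,v,T=show()
s=imaging.snapshot("wrist")
cv2.imwrite("pics/w2.png",cv2.resize(s["color"][215:335,180:340,::-1],None,fx=5,fy=5,interpolation=cv2.INTER_CUBIC))
X=s["tool_from_camera"];eye=st["tcp_pos"]+T@X[:3,3];Mc=T@X[:3,:3]
for n,px,z in[("corner",(310,138),.008),("cap",(268,66),.026),("wallfront",(228,137),.030),("spare",(365,5),.018)]:
    print(n,(M@(cast(s,px,z,eye,Mc)-np.r_[v[:2],0])*1e3).round(1))
E
```

```text
t 2.15 chute mm [-162.2  -60.8  213.9] toolx yaw off 0.0013 zaxis [-0.001 -0.001 -1.   ] F [ 0.36  0.09 -0.08] gap 0.654 [ 0.07  0.23 -0.46  2.03  0.13  0.92 -1.75]
corner [-128.3  -48.7    8. ]
cap [-56.7  -8.5  26. ]
wallfront [-125.3   34.9   30. ]
spare [  -1.1 -102.9   18. ]
```

View pics/w2.png

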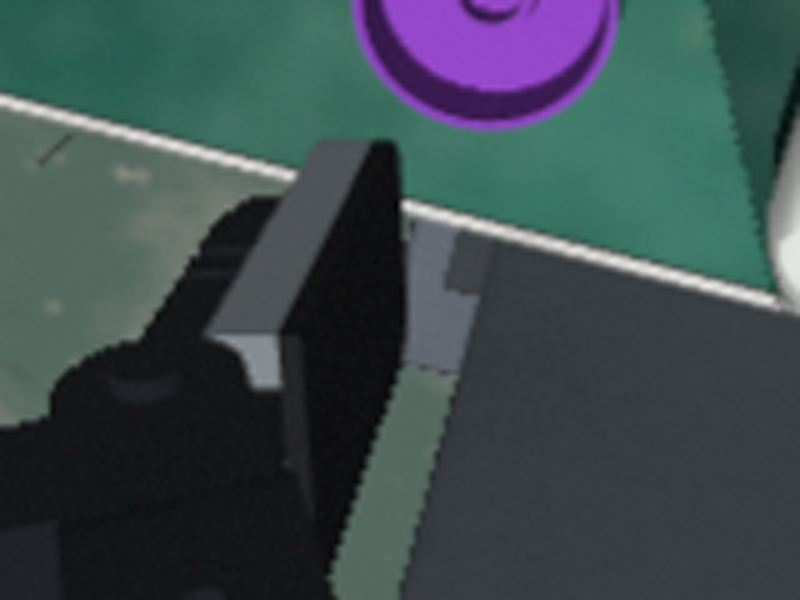

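Call:
servo_tool --pt "1.3 -2.1 0 0 0 0 5.6" --pt "1.3 -2.1 0 0 0 0 5.6" --pt "1.3 -2.1 1 0 0 0 5.6" --pt "1.3 -2.0 2.1 0 0 0 5.6" --pt "0 0 2.1 0 0 0 5.6" --pt "0 0 2.1 0 0 0 5.6" --pt "0 0 2.1 0 0 0 5.6" --pt "0 0 0 0 0 0 5.6" --pt "0 0 0 0 0 0 5.6" --pt "0 0 0 0 0 0 5.6"

```text
clock: 3.03
tcp_pos: [0.4643, 0.1978, 0.1211]
eef_rot: [0.0, 0.99, 0.139, 0.001]
contact_force: [0.2, 0.2, 0.8]
finger_gap: 0.656
grasp_force: 0.0
```

```bash
python3 - <<'E'
from rel import *
from rig import imaging
st,M,v,T=show((-110,23,80))
s=imaging.snapshot("scene")
for y in(-.035,.035):
  for z in(-.03,.009): print(y,z,proj(s,st["tcp_pos"]+T@np.array([0,y,z])).round(1))
cv2.imwrite("pics/s2.png",cv2.resize(s["color"][175:295,205:365,::-1],None,fx=5,fy=5,interpolation=cv2.INTER_CUBIC))
E
```

```text
t 3.03 chute mm [-109.3   21.5  121.1] toolx yaw off -0.0011 zaxis [ 0.001  0.    -1.   ] F [0.17 0.21 0.82] gap 0.656 [-0.14  0.46 -0.44  1.97  0.28  0.76 -2.04]
shift cm [-0.08 -0.15  4.11]
-0.035 -0.03 [286.6 229.8]
-0.035 0.009 [287.  243.3]
0.035 -0.03 [302.9 213.5]
0.035 0.009 [302.9 226.7]
```

View pics/s2.png

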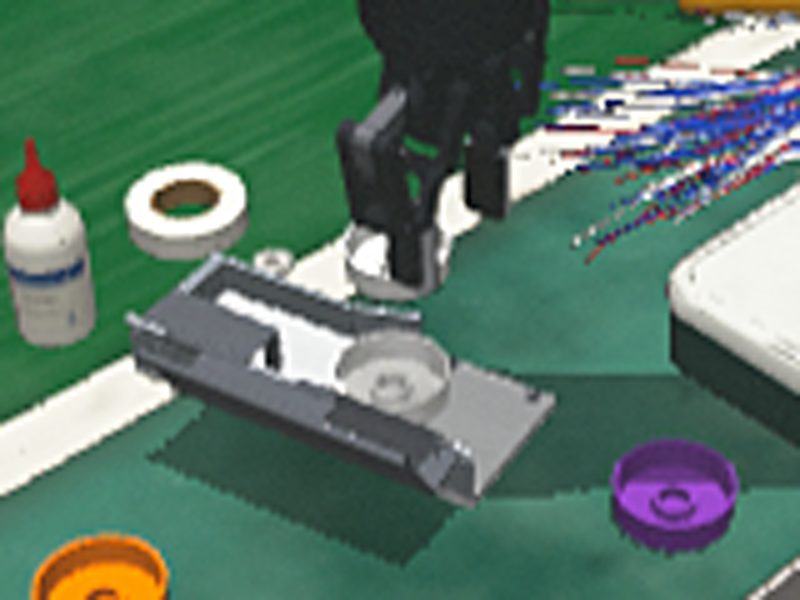

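The picture shows the near fingertip at crop (405,285) and the far one at (487,213). Both views put the tips about 22 mm *behind* the TCP, not 17 mm ahead of it. I'll go by contact with the bar, widening the opening slightly so the thin tips land at y≈58 and -12.

Call:
servo_tool --pt "0 -0.15 1 0 0 0 6.4" --pt "0 0 2 0 0 0 6.4" --pt "0 0 2 0 0 0 6.4" --pt "0 0 2 0 0 0 6.4" --pt "0 0 1 0 0 0 6.4" --pt "0 0 0.5 0 0 0 6.4" --pt "0 0 0 0 0 0 6.4" --pt "0 0 0 0 0 0 6.4"

```text
clock: 3.75
tcp_pos: [0.4636, 0.2002, 0.0358]
eef_rot: [-0.0, 0.99, 0.139, 0.0]
contact_force: [-0.1, -0.1, 0.8]
finger_gap: 0.748
grasp_force: 0.0
```

```bash
python3 - <<'E'
from rel import *
from rig import imaging
st,M,v,T=show((-110,23,10))
s=imaging.snapshot("scene")
cv2.imwrite("pics/s3.png",cv2.resize(s["color"][195:295,215:345,::-1],None,fx=6,fy=6,interpolation=cv2.INTER_CUBIC))
E
```

```text
t 3.75 chute mm [-109.3   24.1   35.8] toolx yaw off 0.0004 zaxis [ 0.001  0.    -1.   ] F [-0.09 -0.07  0.76] gap 0.748 [-0.2   0.61 -0.37  2.01  0.38  0.59 -2.12]
shift cm [-0.07  0.11  2.58]
```

View pics/s3.png

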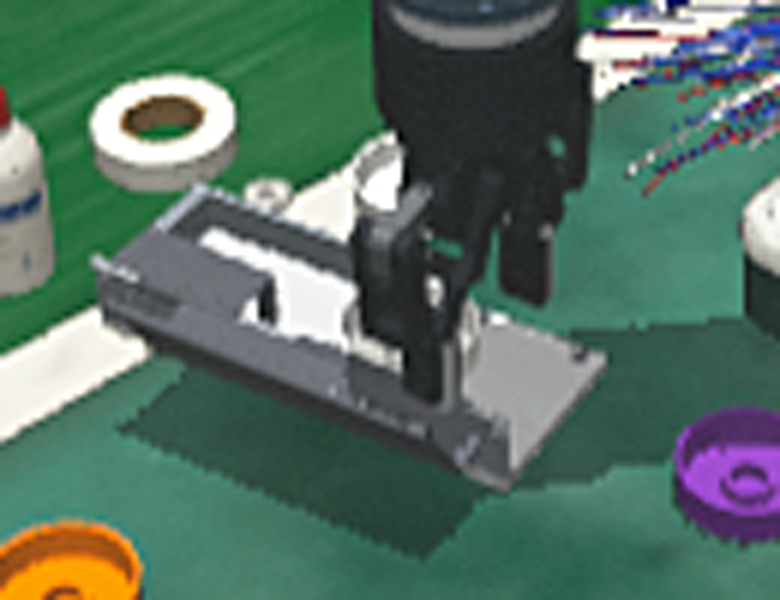

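The near finger is coming down inside the bar's edge at crop (435,400). The far finger, at (540,300), is above the bare apron behind the cap. I'll go on down, watching the force.

Call:
servo_tool --pt "0 0 0.5 0 0 0 6.4" --pt "0 0 0.5 0 0 0 6.4" --pt "0 0 0.5 0 0 0 6.4" --pt "0 0 0 0 0 0 6.4"

```text
clock: 4.13
tcp_pos: [0.4625, 0.1995, 0.0193]
eef_rot: [0.0, 0.99, 0.14, -0.001]
contact_force: [0.4, -0.2, -1.1]
finger_gap: 0.748
grasp_force: 0.0
```

Call:
servo_tool --pt "0 0 0.5 0 0 0 6.4" --pt "0 0 0.5 0 0 0 6.4" --pt "0 0 0 0 0 0 6.4"

```text
clock: 4.38
tcp_pos: [0.4629, 0.2, 0.0094]
eef_rot: [-0.0, 0.99, 0.139, -0.0]
contact_force: [-0.4, 0.5, 2.7]
finger_gap: 0.752
grasp_force: 0.9
```

Call:
servo_tool --pt "0 0 0.4 0 0 0 6.4" --pt "0 0 0.3 0 0 0 6.4" --pt "0 0 0 0 0 0 6.4"

```text
clock: 4.63
tcp_pos: [0.4632, 0.2003, 0.0028]
eef_rot: [-0.0, 0.99, 0.14, 0.0]
contact_force: [0.7, 1.4, 2.3]
finger_gap: 0.747
grasp_force: 1.3
```

```bash
python3 - <<'E'
from rel import *
show((-110,23,-9))
E
```

```text
t 4.63 chute mm [-109.7   24.3    2.8] toolx yaw off 0.0006 zaxis [ 0.     0.001 -1.   ] F [0.72 1.38 2.33] gap 0.747 [-0.23  0.66 -0.33  2.02  0.42  0.52 -2.15]
shift cm [-0.03  0.13  1.18]
```

Call:
servo_tool --pt "0 0 0.4 0 0 0 6.4" --pt "0 0 0.4 0 0 0 6.4" --pt "0 0 0 0 0 0 6.4"

```text
clock: 4.88
tcp_pos: [0.464, 0.198, -0.0051]
eef_rot: [0.001, 0.99, 0.139, 0.0]
contact_force: [0.2, -2.8, 6.5]
finger_gap: 0.744
grasp_force: 3.8
```

Call:
servo_tool --pt "0 0 0.3 0 0 0 6.4" --pt "0 0 0 0 0 0 6.4"

```text
clock: 5.05
tcp_pos: [0.4645, 0.1964, -0.0077]
eef_rot: [0.002, 0.99, 0.138, 0.0]
contact_force: [1.1, -6.7, 12.6]
finger_gap: 0.752
grasp_force: 7.3
```

Call:
servo_tool --pt "0 0 0.2 0 0 0 6.4" --pt "0 0 0 0 0 0 6.4"

```text
clock: 5.22
tcp_pos: [0.4649, 0.1953, -0.0093]
eef_rot: [0.003, 0.99, 0.138, 0.0]
contact_force: [0.9, -10.4, 17.6]
finger_gap: 0.752
grasp_force: 9.9
```

```bash
python3 - <<'E'
from rel import *
from rig import imaging
show((-110,23,-9))
s=imaging.snapshot("scene")
cv2.imwrite("pics/s4.png",cv2.resize(s["color"][195:295,215:345,::-1],None,fx=6,fy=6,interpolation=cv2.INTER_CUBIC))
E
```

```text
t 5.22 chute mm [-109.4   19.    -9.3] toolx yaw off -0.0032 zaxis [ 0.001 -0.006 -1.   ] F [  0.92 -10.39  17.6 ] gap 0.752 [-0.24  0.69 -0.31  2.02  0.43  0.5  -2.17]
shift cm [-0.06 -0.4  -0.03]
```

View pics/s4.png

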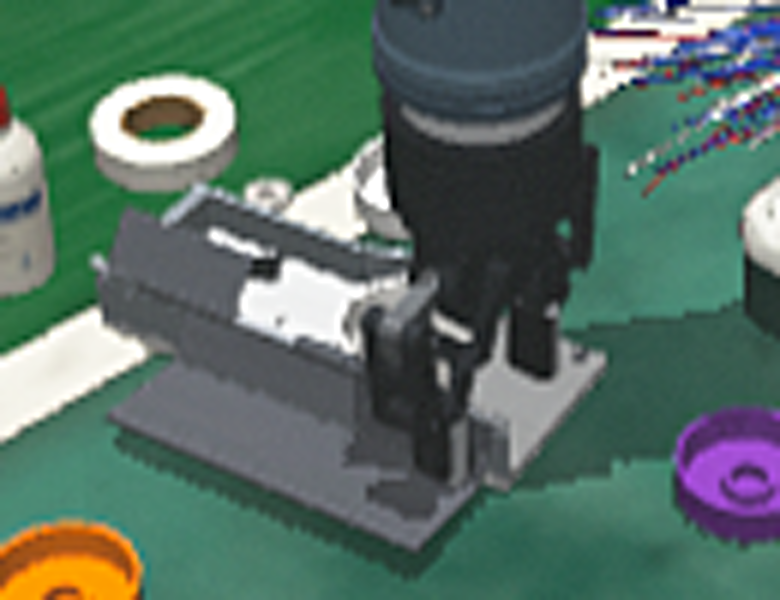

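The bar is pressed nearly flat. Its outer corners are at crop (415,545) and (108,418), and the far finger, at (535,370), is behind the cap. I'll work out the flap angle from those corners.

```bash
cat > ang.py <<'E'
import pickle
from rel import *
s=pickle.load(open("d.pkl","rb"))["scene"]
v=np.load("chute.npy");c,sn=np.cos(v[2]),np.sin(v[2]);M=np.array([[c,sn,0],[-sn,c,0],[0,0,1]])
def px(x,y,z): return ((proj(s,np.r_[v[:2],0]+M.T@np.array([x,y,z])/1e3)-[215,195])*6+2.5).round(0)
E
python3 - <<'E'
from ang import *
for th in(0,.5,.6,.7,.8,.9,1,1.05):
    a=.62-th; y,z=36+60*np.cos(a),36+60*np.sin(a)
    # cover inner edge y=8 z~30 at shut
    print(th,px(-125,y,z),px(25,y,z))
print(px(-130,-48,8),px(-130,37,8))
E
```

```text
0 [432. 432.] [114. 301.]
0.5 [419. 503.] [104. 369.]
0.6 [419. 515.] [105. 380.]
0.7 [420. 526.] [107. 391.]
0.8 [421. 536.] [109. 401.]
0.9 [423. 544.] [113. 409.]
1 [427. 551.] [117. 417.]
1.05 [428. 555.] [120. 420.]
[614. 356.] [511. 479.]
```

Call:
servo_tool --pt "0 0.1 0 0 0 0 6.1" --pt "0 0.1 0 0 0 0 6.0" --pt "0 0 0 0 0 0 6.0"

```text
clock: 5.52
tcp_pos: [0.4649, 0.196, -0.0092]
eef_rot: [0.001, 0.99, 0.139, 0.001]
contact_force: [0.2, -6.2, 13.5]
finger_gap: 0.7
grasp_force: 7.1
```

```bash
python3 - <<'E'
from rel import *
from rig import imaging
show((-110,21,-9))
s=imaging.snapshot("scene")
cv2.imwrite("pics/s5.png",cv2.resize(s["color"][210:295,225:315,::-1],None,fx=7,fy=7,interpolation=cv2.INTER_CUBIC))
E
```

```text
t 5.52 chute mm [-109.2   19.7   -9.2] toolx yaw off -0.0014 zaxis [ 0.001 -0.002 -1.   ] F [ 0.2  -6.19 13.49] gap 0.7 [-0.24  0.69 -0.32  2.02  0.43  0.5  -2.16]
shift cm [-0.08 -0.13 -0.02]
```

View pics/s5.png

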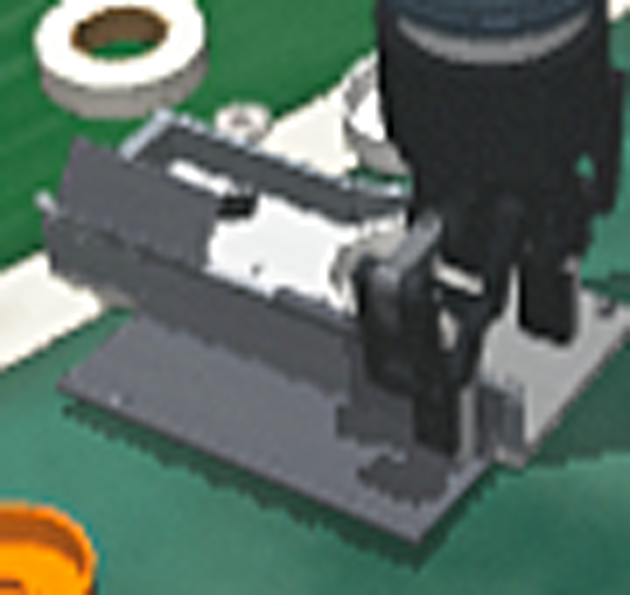

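The bar now lies level, with its outer corner at (420,540), which puts the flap at about 1.0 rad. I'll press slightly more and start pushing.

Call:
servo_tool --pt "0 0.1 0.1 0 0 0 6.0" --pt "0 0 0 0 0 0 6.0" --pt "0 0 0 0 0 0 6.0" --pt "0.3 0 0 0 0 0 6.0" --pt "0.5 0 0 0 0 0 6.0" --pt "0.5 0 0 0 0 0 6.0" --pt "0.5 0 0 0 0 0 6.0" --pt "0.3 0 0 0 0 0 6.0" --pt "0.2 0 0 0 0 0 6.0" --pt "0 0 0 0 0 0 6.0"

```text
clock: 6.4
tcp_pos: [0.4852, 0.2031, -0.0104]
eef_rot: [0.0, 0.99, 0.14, -0.001]
contact_force: [-4.7, -1.6, 14.5]
finger_gap: 0.704
grasp_force: 7.3
```

```bash
cat > scenecap.py <<'E'
from rel import *
from rig import imaging
show((-4,20,-10))
E
python3 scenecap.py
```

```text
t 6.4 chute mm [-87.7  20.9 -10.4] toolx yaw off 0.0009 zaxis [-0.001 -0.001 -1.   ] F [-4.73 -1.58 14.47] gap 0.704 [-0.23  0.71 -0.33  1.96  0.42  0.54 -2.14]
shift cm [ 8.37  0.1  -0.06]
```

Call:
servo_tool --pt "0.4 0 0 0 0 0 6.0" --pt "0.5 0 0 0 0 0 6.0" --pt "0.5 0 0 0 0 0 6.0" --pt "0.5 0 0 0 0 0 6.0" --pt "0.5 0 0 0 0 0 6.0" --pt "0.5 0 0 0 0 0 6.0" --pt "0.5 0 0 0 0 0 6.0" --pt "0.5 0 0 0 0 0 6.0" --pt "0 0 0 0 0 0 6.0"

```text
clock: 7.15
tcp_pos: [0.5233, 0.2143, -0.0103]
eef_rot: [0.0, 0.99, 0.14, -0.0]
contact_force: [-3.8, -1.2, 13.2]
finger_gap: 0.7
grasp_force: 6.6
```

```bash
cat > wcap.py <<'E'
from rel import *
from rig import imaging
import sys
st,M,v,T=show((-4,20,-10))
s=imaging.snapshot("wrist");cv2.imwrite(sys.argv[1],s["color"][...,::-1])
E
python3 wcap.py pics/w5.png
```

```text
t 7.15 chute mm [-48.   21.1 -10.3] toolx yaw off 0.0008 zaxis [-0.001 -0.001 -1.   ] F [-3.84 -1.2  13.23] gap 0.7 [-0.22  0.75 -0.33  1.86  0.41  0.6  -2.1 ]
shift cm [ 4.4   0.11 -0.03]
```

View pics/w5.png

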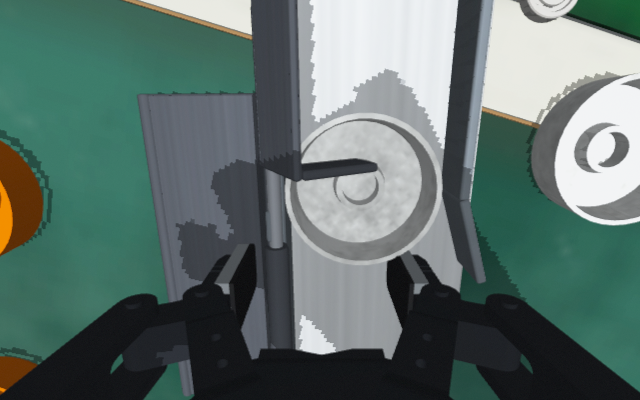

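The open lip, at (340,170), stands above the cap, whose centre is at (363,188). The right finger, at (395,258), pushes the cap's rear, and everything is aligned. I'll go on.

Call:
servo_tool --pt "0.4 0 0 0 0 0 6.0" --pt "0.5 0 0 0 0 0 6.0" --pt "0.5 0 0 0 0 0 6.0" --pt "0.5 0 0 0 0 0 6.0" --pt "0.5 0 0 0 0 0 6.0" --pt "0.5 0 0 0 0 0 6.0" --pt "0.4 0 0 0 0 0 6.0" --pt "0.3 0 0 0 0 0 6.0" --pt "0 0 0 0 0 0 6.0"

```text
clock: 7.95
tcp_pos: [0.5577, 0.2242, -0.0103]
eef_rot: [0.0, 0.99, 0.14, -0.001]
contact_force: [-3.9, -1.1, 12.7]
finger_gap: 0.702
grasp_force: 6.7
```

Call:
servo_tool --pt "0.2 0 0 0 0 0 6.0" --pt "0.2 0 0 0 0 0 6.0" --pt "0 0 0 0 0 0 6.0"

```text
clock: 8.2
tcp_pos: [0.5611, 0.2251, -0.0103]
eef_rot: [0.0, 0.99, 0.14, -0.001]
contact_force: [-5.0, -1.5, 13.9]
finger_gap: 0.701
grasp_force: 7.1
```

```bash
cat > cap.py <<'E'
from rel import *
from rig import imaging
import sys
st,M,v,T=show((-4,20,-10))
s=imaging.snapshot("top");np.save("top_now.npy",s["color"])
v3=np.r_[v[:2],0]
P=lambda x,y,z:proj(s,v3+M.T@np.array([x,y,z])/1e3).round(1)
print("stop top",P(66,0,30),"cap front home",P(66,0,28),"hub",P(36,0,28))
E
python3 cap.py
```

```text
t 8.2 chute mm [ -8.7  21.1 -10.3] toolx yaw off 0.0008 zaxis [-0.002 -0.001 -1.   ] F [-4.98 -1.5  13.86] gap 0.701 [-0.21  0.8  -0.34  1.75  0.4   0.66 -2.07]
shift cm [ 0.47  0.11 -0.03]
stop top [232.3 175.8] cap front home [232.5 175.9] hub [235.2 186.9]
```

Nearly there; I'll push in small steps until the force rises against the stop.

Call:
servo_tool --pt "0.2 0 0 0 0 0 6.0" --pt "0.1 0 0 0 0 0 6.0" --pt "0 0 0 0 0 0 6.0"

```text
clock: 8.5
tcp_pos: [0.5638, 0.2259, -0.0103]
eef_rot: [0.0, 0.99, 0.14, -0.001]
contact_force: [-6.0, -1.4, 13.5]
finger_gap: 0.707
grasp_force: 7.2
```

Call:
servo_tool --pt "0.2 0 0 0 0 0 6.0" --pt "0.1 0 0 0 0 0 6.0" --pt "0 0 0 0 0 0 6.0"

```text
clock: 8.75
tcp_pos: [0.5667, 0.2267, -0.0103]
eef_rot: [0.0, 0.99, 0.14, -0.001]
contact_force: [-5.8, -1.5, 13.6]
finger_gap: 0.7
grasp_force: 7.1
```

Call:
servo_tool --pt "0.2 0 0 0 0 0 6.0" --pt "0 0 0 0 0 0 6.0"

```text
clock: 8.92
tcp_pos: [0.5687, 0.2273, -0.0102]
eef_rot: [0.0, 0.99, 0.14, -0.001]
contact_force: [-5.4, -2.1, 13.2]
finger_gap: 0.704
grasp_force: 7.2
```

Call:
servo_tool --pt "0.2 0 0 0 0 0 6.0" --pt "0 0 0 0 0 0 6.0"

```text
clock: 9.08
tcp_pos: [0.5706, 0.2279, -0.0102]
eef_rot: [0.0, 0.99, 0.14, -0.001]
contact_force: [-5.4, -1.3, 14.3]
finger_gap: 0.698
grasp_force: 7.4
```

Call:
servo_tool --pt "0.2 0 0 0 0 0 6.0" --pt "0 0 0 0 0 0 6.0"

```text
clock: 9.25
tcp_pos: [0.5712, 0.228, -0.0103]
eef_rot: [0.001, 0.99, 0.14, -0.002]
contact_force: [-9.2, -3.5, 17.4]
finger_gap: 0.706
grasp_force: 10.5
```

```bash
python3 - <<'E'
from rel import *
from rig import imaging
st,M,v,T=show()
s=imaging.snapshot("wrist");cv2.imwrite("pics/w6.png",s["color"][...,::-1]);im=s["color"].astype(int)
X=s["tool_from_camera"];eye=st["tcp_pos"]+T@X[:3,3];Mc=T@X[:3,:3]
def P(x,y,z):
    p=Mc.T@(np.r_[v[:2],0]+M.T@np.array([x,y,z])/1e3-eye);p=s["camera_matrix"]@p;return (p[:2]/p[2]).round(1)
print("stop top edge",P(66,-15,30),"cap rim front",P(66,-0,28),"hub",P(36,0,20))
for u in(345,365,385,405): print(u,[(r,int(im[r,u].mean())) for r in range(0,260,5)])
E
```

```text
t 9.25 chute mm [  1.8  21.1 -10.3] toolx yaw off 0.0005 zaxis [-0.004 -0.002 -1.   ] F [-9.21 -3.46 17.36] gap 0.706 [-0.21  0.81 -0.34  1.72  0.4   0.68 -2.06]
stop top edge [423.2 119. ] cap rim front [379.5 118.8] hub [372.5 193.9]
345 [(0, 65), (5, 70), (10, 69), (15, 67), (20, 68), (25, 66), (30, 62), (35, 63), (40, 61), (45, 60), (50, 59), (55, 58), (60, 58), (65, 58), (70, 59), (75, 100), (80, 156), (85, 232), (90, 235), (95, 152), (100, 174), (105, 175), (110, 120), (115, 94), (120, 224), (125, 196), (130, 204), (135, 206), (140, 206), (145, 208), (150, 207), (155, 200), (160, 202), (165, 144), (170, 176), (175, 206), (180, 213), (185, 213), (190, 208), (195, 198), (200, 120), (205, 194), (210, 196), (215, 194), (220, 197), (225, 201), (230, 210), (235, 205), (240, 202), (245, 136), (250, 134), (255, 132)]
365 [(0, 60), (5, 64), (10, 67), (15, 70), (20, 70), (25, 68), (30, 66), (35, 65), (40, 65), (45, 64), (50, 61), (55, 61), (60, 59), (65, 58), (70, 60), (75, 61), (80, 101), (85, 102), (90, 153), (95, 156), (100, 112), (105, 110), (110, 109), (115, 91), (120, 214), (125, 2
[... 790 characters left out ...]
 203), (215, 199), (220, 202), (225, 209), (230, 201), (235, 205), (240, 131), (245, 127), (250, 122), (255, 119)]
405 [(0, 62), (5, 61), (10, 62), (15, 65), (20, 65), (25, 68), (30, 68), (35, 66), (40, 67), (45, 65), (50, 63), (55, 62), (60, 62), (65, 63), (70, 61), (75, 57), (80, 61), (85, 42), (90, 40), (95, 109), (100, 112), (105, 111), (110, 109), (115, 90), (120, 173), (125, 174), (130, 212), (135, 101), (140, 103), (145, 197), (150, 200), (155, 188), (160, 205), (165, 208), (170, 208), (175, 202), (180, 198), (185, 202), (190, 194), (195, 200), (200, 198), (205, 208), (210, 212), (215, 205), (220, 197), (225, 125), (230, 117), (235, 120), (240, 122), (245, 119), (250, 197), (255, 85)]
```

Motion has stopped and the force has risen. In the wrist image the cap's front rim, at row 120, meets the stop edge at row 117, so the cap is home. I'll hold briefly, draw back with the flap still open, then raise.

Call:
servo_tool --pt "0 0 0 0 0 0 6.0" --pt "0 0 0 0 0 0 6.0" --pt "-0.2 0 0 0 0 0 6.0" --pt "-0.3 0 0 0 0 0 6.0" --pt "-0.5 0 0 0 0 0 6.0" --pt "-0.8 0 0 0 0 0 6.0" --pt "-1 0 0 0 0 0 6.0" --pt "-1 0 0 0 0 0 6.0" --pt "-1 0 0 0 0 0 6.0" --pt "-0.5 0 0 0 0 0 6.0" --pt "0 0 0 0 0 0 6.0"

```text
clock: 10.22
tcp_pos: [0.5231, 0.214, -0.01]
eef_rot: [-0.0, 0.99, 0.139, 0.001]
contact_force: [-0.7, -0.0, 7.3]
finger_gap: 0.701
grasp_force: 4.0
```

```bash
cat > chk.py <<'E'
from rel import *
from rig import imaging
st,M,v,T=show()
s=imaging.snapshot("wrist");cv2.imwrite("pics/w7.png",s["color"][...,::-1]);im=s["color"].astype(int).mean(2)
X=s["tool_from_camera"];eye=st["tcp_pos"]+T@X[:3,3];Mc=T@X[:3,:3]
def P(x,y,z):
    p=Mc.T@(np.r_[v[:2],0]+M.T@np.array([x,y,z])/1e3-eye);p=s["camera_matrix"]@p;return (p[:2]/p[2])
for y in(-18,-12,-6):
    print(y,[(x,int(im[tuple(np.clip(np.rint(P(x,y,28)).astype(int)[::-1],0,[399,639]))])) for x in range(-6,78,3)])
E
python3 chk.py
```

```text
t 10.22 chute mm [-48.3  20.9 -10. ] toolx yaw off 0.0004 zaxis [ 0.002  0.001 -1.   ] F [-0.74 -0.04  7.29] gap 0.701 [-0.22  0.75 -0.33  1.86  0.41  0.59 -2.11]
-18 [(-6, 152), (-3, 151), (0, 152), (3, 153), (6, 152), (9, 153), (12, 154), (15, 152), (18, 226), (21, 216), (24, 117), (27, 116), (30, 116), (33, 118), (36, 113), (39, 117), (42, 118), (45, 118), (48, 117), (51, 117), (54, 238), (57, 238), (60, 238), (63, 238), (66, 238), (69, 236), (72, 233), (75, 234)]
-12 [(-6, 151), (-3, 151), (0, 151), (3, 151), (6, 152), (9, 152), (12, 153), (15, 176), (18, 111), (21, 128), (24, 239), (27, 239), (30, 239), (33, 239), (36, 238), (39, 239), (42, 239), (45, 238), (48, 239), (51, 117), (54, 118), (57, 118), (60, 117), (63, 117), (66, 116), (69, 115), (72, 115), (75, 116)]
-6 [(-6, 151), (-3, 152), (0, 151), (3, 152), (6, 152), (9, 159), (12, 110), (15, 127), (18, 206), (21, 206), (24, 200), (27, 207), (30, 239), (33, 239), (36, 239), (39, 239), (42, 238), (45, 239), (48, 238), (51, 238), (54, 238), (57, 238), (60, 238), (63, 238), (66, 238), (69, 237), (72, 237), (75, 225)]
```

Call:
servo_tool --pt "0 0 -0.3 0 0 0 6.0" --pt "0 0 -0.4 0 0 0 6.0" --pt "0 0 -0.4 0 0 0 6.0" --pt "0 0 -0.4 0 0 0 6.0" --pt "0 0 -0.4 0 0 0 6.0" --pt "0 0 -0.4 0 0 0 6.0" --pt "0 0 -0.4 0 0 0 6.0" --pt "0 0 -0.5 0 0 0 6.0" --pt "0 0 -1 0 0 0 6.0" --pt "0 0 -2 0 0 0 6.0" --pt "0 0 -2 0 0 0 6.0" --pt "0 0 -2 0 0 0 6.0"

```text
clock: 11.27
tcp_pos: [0.5224, 0.2131, 0.0924]
eef_rot: [0.0, 0.99, 0.139, -0.0]
contact_force: [0.3, -0.3, -0.2]
finger_gap: 0.706
grasp_force: 0.0
```

Call:
servo_tool --pt "0 0 -2 0 0 0 6.0" --pt "-1.5 1 -2 0 0 0 6.0" --pt "-2 2 -1 0 0 0 6.0" --pt "-2 3 0 0 0 0 6.0" --pt "-1 4 0 0 0 0 6.0" --pt "0 4 0 0 0 0 6.0" --pt "0 4 0 0 0 0 6.0" --pt "0 2 0 0 0 0 6.0" --pt "0 0 0 0 0 0 6.0" --pt "0 0 0 0 0 0 6.0"

```text
clock: 12.1
tcp_pos: [0.5153, 0.0019, 0.1416]
eef_rot: [0.0, 0.99, 0.138, -0.0]
contact_force: [0.3, 1.7, -0.7]
finger_gap: 0.704
grasp_force: 0.0
```

```bash
python3 - <<'E'
from ang import *
from rig import imaging
import pickle
st=monitor.state();print(st["tcp_pos"],st["contact_force"])
t=imaging.snapshot("top");t0=pickle.load(open("d.pkl","rb"))["top"]
g=lambda im:cv2.cvtColor(im,cv2.COLOR_RGB2GRAY).astype(int)
D=np.abs(g(t["color"])-g(t0["color"]))
v3=np.r_[v[:2],0]
def m(mask):return mask.mean()
P=lambda x,y,z:proj(t,v3+M.T@np.array([x,y,z])/1e3)
print("cap home hub px",P(36,0,28))
def poly(pts,z):
    k=np.zeros(D.shape,np.uint8);cv2.fillPoly(k,[np.array([P(x,y,z) for x,y in pts]).astype(int)],1);return k>0
print("bar diff from shut",D[poly([(-120,65),(20,65),(20,82),(-120,82)],55)].mean(),"cover diff",D[poly([(5,12),(60,12),(60,32),(5,32)],36)].mean())
ys,xs=np.where(D[:260,150:460]>60);h,_=np.histogram(xs+150,bins=range(150,470,20));print(h)
# hub dark ring of visible cap: rim pixels along lines
im=g(t["color"])
for y in(-15,-8,-2): print(y,[(x,int(im[tuple(np.rint(P(x,y,28)).astype(int)[::-1])])) for x in range(-6,76,3)])
w=cv2.resize(t["color"][160:265,190:300,::-1],None,fx=5,fy=5,interpolation=cv2.INTER_CUBIC);cv2.imwrite("pics/final.png",w)
E
```

```text
[0.51531951 0.00187952 0.14156739] [ 0.30582958  1.68122326 -0.7011739 ]
cap home hub px [235.18012987 186.86963851]
bar diff from shut 2.585480093676815 cover diff 2.360215053763441
[  0   0   0   1  95  24  41 192 365 370 110   0   0   0   0]
-15 [(-6, 246), (-3, 247), (0, 246), (3, 246), (6, 250), (9, 125), (12, 109), (15, 237), (18, 248), (21, 247), (24, 247), (27, 245), (30, 246), (33, 246), (36, 246), (39, 246), (42, 246), (45, 246), (48, 248), (51, 247), (54, 223), (57, 161), (60, 232), (63, 219), (66, 118), (69, 189), (72, 176), (75, 65)]
-8 [(-6, 246), (-3, 246), (0, 247), (3, 248), (6, 168), (9, 124), (12, 250), (15, 247), (18, 245), (21, 246), (24, 248), (27, 231), (30, 228), (33, 191), (36, 185), (39, 198), (42, 248), (45, 249), (48, 247), (51, 246), (54, 247), (57, 229), (60, 157), (63, 222), (66, 80), (69, 182), (72, 176), (75, 125)]
-2 [(-6, 245), (-3, 246), (0, 246), (3, 246), (6, 180), (9, 251), (12, 247), (15, 246), (18, 246), (21, 247), (24, 199), (27, 213), (30, 248), (33, 247), (36, 247), (39, 248), (42, 231), (45, 247), (48, 246), (51, 247), (54, 246), (57, 248), (60, 227), (63, 136), (66, 228), (69, 206), (72, 187), (75, 80)]
```

The flap is back in its shut picture. The cap's rim runs from x≈6 to 66 on the centre line, so it is home, and the robot is clear.

```bash
python3 -c "
from rig import robot
print(robot.hand_in())"
```

```text
the job is handed in; nothing more can be done
None
```

I loaded the cap fully home against the back stop, the flap sprang shut, the arm drew clear, and I handed the job in at about 12 s; no verdict was returned.

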